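# Clamp a block-heater insert in the bench vise

## Task

The block-heater insert with two wide wells has a broken tube stuck in it that is to be drilled out: take it from the wooden rack and clamp it firmly in the bench vise by turning the crank, wells up, standing flat on the vise's ways with its broad faces against the jaws and its whole width between them. Open the jaws first if they stand too close. Lower the insert into place, never drop it, and leave the other inserts, the beaker and the amber jar where they are.

Things in the scene. Friction and masses are not known exactly. Their poses are not given: they have to be found in the camera images.
- insert_two: The workpiece: upright aluminium block, 38 mm thick (x), 64 mm wide (y), 44 mm high (z), about 0.22 kg, two round 22 mm wells in its top. Origin: centre of its underside. It starts in any of the rack's three places, where its broad (x) faces are free above the rack's low lips but only 3 mm are free beside its narrow ends.
- insert_six_a: Another insert of the same size with six small 11 mm wells, in another place of the rack; stays there. Origin: centre of its underside.
- insert_six_b: A second insert with six small wells, as insert_six_a; stays in the rack.
- rack: Fixed wooden rack, 56 mm deep (x), 246 mm long (y). Origin: centre of its underside. Inserts stand on its 12 mm base, 78 mm apart along y, between upright dividers (8 mm thick, up to z = 53 mm); lips at front and back, 22 to 27 mm from the middle, reach z = 16 mm. A tall burette on a big amber bottle stands 0.1 to 0.2 m beyond its left (+y) end, reaching over the bench: keep the arm clear of it.
- vise: Fixed bench vise. Origin: on the bench under the middle of the fixed jaw's gripping face; x runs along the screw from the crank to the fixed jaw, y along the jaws. Jaws: 110 mm wide, from z = 92 to 142 mm; fixed jaw from x = 0 to 52 mm. Foot: x -134 to 62 mm, 116 mm wide. Screw axis at y = 0, z = 76 mm.
- bed (a point): Point at the foot of the fixed jaw's face, middle of the jaws, on the two ways (z = 92 mm, together 60 mm wide) on which the workpiece stands. Axes as vise.
- jaw: Sliding jaw, 36 mm thick, in front of its face. Origin: middle of its gripping face, at the height of the ways; its distance from bed along the vise's x is the jaw gap: 30 to 58 mm at the start, 60 mm fully open.
- crank (a joint): Crank angle, rad: 0 with the arm straight up and the gap 60 mm; positive clockwise seen from the crank's end, which closes the jaws by 10 mm a turn (gap = 60 mm - 1.592 mm x angle). Needs about 9 N at the knob, rising within a quarter turn once the jaws grip (at 12 to 15 N the workpiece is held firmly); stays where it is left.
- knob_grip (a point): Middle of the black crank knob, a free-turning cylinder 20 mm thick and 50 mm long, parallel to the vise's x, 40 mm off the screw axis. Its middle stays at x = -161 mm in the vise's frame, 27 mm outside the crank arm; at crank angle a it is at y = -40 sin a, z = 76 + 40 cos a mm.
- beaker: Glass beaker, 78 mm wide, 75 mm high, to the right of the vise; stays. Origin: centre of its underside.
- amber_jar: Open amber glass jar, 49 mm wide, 85 mm high, to the left behind the vise; stays. Origin: centre of its underside.
There are look-alikes about, which are no part of the job. Leave any green look-alike of the insert_two alone.

How it is judged:
By the outcome, as a careful person would: the job done as asked, in the order asked, and still so for the second after the job is handed in, with the robot touching nothing.
It also fails if it takes over 72 s, if anything falls off the work surface, if the arm or the gripper's body presses on something with over 40 N, if the wrist force passes 120 N, or if a joint passes its speed limit or range.

## Robot

A 6-joint arm with a two-finger parallel gripper is mounted at the origin on a cart in front of the work surface, level with it; the furniture and walls round the work are solid. World frame = base frame: x ahead of the robot, y to its left, z up, the work surface at z = 0. Lengths are in m, angles in degrees, forces in N, time in s.
With the tool pointing down it reaches from about 0.3 to 0.75 m from the base axis. Payload 8.5 kg.
Tool frame: the origin (TCP) lies midway between the tips of the shut fingers; the grasp point (between the pads) lies 19 mm behind it; z points along the fingers, y is the line along which they close (so a half turn about z gives the same grasp; the last joint's range is limited). The gripper opens to 85 mm and grips with 20 to 120 N. Pads are 22 mm wide; open, the fingers measure 114 mm over their backs; the gripper's body (76 mm by 85 mm) begins 54 mm behind the grasp point. The pads swing forward as they close: fully open they stand 13 mm farther back than shut.
Start: joints at [-78.971, 21.807, 74.336, -0, 83.858, -12.336], TCP at [0.218, -0.505, 0.231] pointing down, gripper open.
Joint ranges: [-178.18, 178.18], [-50.72, 133.34], [12.68, 142.11], [-81.47, 261.47], [9.98, 163.14], [-165.26, 165.26]. Speed limits (degrees/s): [136.94, 136.94, 180, 180, 180, 180].

## Interface

Orientations are given as a 3x3 rotation matrix whose columns are the frame's x, y, z axes.
In Python, from rig import env, viewer, recognise, pinpoint gives the robot as it stands.
- The arm moves only by the tool move_arm, never from a script. Its argument "plan" is text: rows parted by semicolons, each of 7 numbers parted by spaces: the shift along the tool's x, y, z in m, then the turn, a rotation vector about the tool's x, y, z in rad, then the finger opening in m, from 0 to 0.0854. A call has 1 to 12 rows; each row shifts and turns the commanded pose from where the row before left it, along the tool's axes as they then stand; what a row does not reach is not made up. A row lasts 1/8 s, in which the tool goes at most 62.5 mm and 10.7 degrees, less where a joint would pass 70% of its speed; a pose out of reach is approached as far as the arm can. A call is refused whole if a number of a shift passes 0.0625 or a number of a turn 0.188, either way. A call with a gripper value outside its range is refused whole. The fingers move at their own pace and stop on an object; "grip_force" is the grip in N (left out, the last holds). Time passes only in rows, so rows that do not move let the fingers close. It gives the time, the measured TCP pose, the force, the opening and the grip force at its end, in the units of the state.
- env.observe(): the state, without advancing time (a new reading comes with each control period).
- viewer.get_image(name): name is "side" or "top" or "wrist"; returns (picture, depth): 384x512x3 uint8, red, green, blue; 384x512 float32, m along the optical axis (not along the pixel's ray), 0 where there is no reading.
- viewer.calibration(name): a dict with "fx", "fy", "cx", "cy" (pixels), "R" (3x3) and "t" (3): a world point X has camera coordinates R X + t. Camera axes: x right, y down, z forward; pixel columns grow to the right and rows downward; lengths in m; the calibration is good to about 2 mm. A picture is of the moment at which its call begins: read the wrist's pose just before it. calibration takes no time and is no camera call; for the wrist camera it gives the pose at the moment of the call.
- env.close_job(): hands the job in; it is judged then, once.
Trained networks look in the newest picture that a camera, given by its name, has taken for a name from the list of things; names that differ only in an ending like _2 or _b are one class to them, and where a whole thing is asked for, a point or a joint stands for the part that bears it (a point fixed in the world has none). Each returns a list of dicts, best first, with "conf" (0 to 1); they miss things now and then, are a little off and sometimes report something else, mostly with a low value. They report only what shows in the picture. A call takes as long as a camera call. They do not tell look-alikes from the thing itself.
- recognise(camera, name): "extent" ([centre column, centre row, width, height] in pixels, round what is visible of it).
- pinpoint(camera, name): "pixel" ([column, row] in pixels: a listed point, or the origin of a listed thing).
The state is a dict: "time_s": time; "q": joint angles; "qvel": joint speeds; "joint_efforts": joint torques, N m; "position": TCP position; "tool_rot": TCP orientation; "ft_force": force on the tool from outside, world axes, zero at the start; "wrist_torque": the same for the moment, N m; "grip_width": finger opening in m; "gripper_force": force on a finger pad.
Only numpy, scipy, OpenCV 4.12 (cv2) and the standard library are available. Lean on these libraries where they do the work, as an engineer would, in place of code of your own. Each camera call takes 0.05 s, during which the arm holds its last target. There are 200 camera calls.

## Working session

There is one attempt and no reset: what is moved stays moved. The work goes in short steps, Python scripts to look and compute and a tool call to move; the robot and the scene stay as the last step left them, time stands still between calls to the robot, and variables do not carry over. Pictures are saved under pics/ and viewed, at most 10 in all, crops included, and the job is handed in when it is done.

Besides the shell and the picture viewer there is one more tool, called after "Request:" in YAML: its name, and indented under it one key for each argument. move_arm: Moves the arm, as the interface text tells. Its arguments: {"type":"object","properties":{"plan":{"type":"string"},"grip_force":{"type":"number"}},"required":["plan"]}

```bash
ls; mkdir -p pics
cat > h.py <<'E'
import numpy as np, cv2
from rig import env, viewer, recognise, pinpoint
def snap(n,f=None):
    c=viewer.calibration(n); im,d=viewer.get_image(n)
    if f: cv2.imwrite('pics/'+f,cv2.cvtColor(im,cv2.COLOR_RGB2BGR))
    return c,im,d
def ray(c,p):
    R=np.array(c['R']);t=np.array(c['t'])
    v=np.array([(p[0]-c['cx'])/c['fx'],(p[1]-c['cy'])/c['fy'],1.])
    return -R.T@t, R.T@v
def atz(c,p,z):
    o,v=ray(c,p); return o+v*(z-o[2])/v[2]
def cloud(c,d):
    vv,uu=np.mgrid[:d.shape[0],:d.shape[1]]
    P=np.stack([(uu-c['cx'])/c['fx']*d,(vv-c['cy'])/c['fy']*d,d],-1)
    return (P-np.array(c['t']))@np.array(c['R'])
E
python3 - <<'E'
from h import *
np.set_printoptions(precision=4,suppress=True)
for n in ['top','side']:
    c,im,d=snap(n,n+'0.png')
    P=cloud(c,d); np.savez(n+'0.npz',P=P,im=im,d=d,**c)
    print(n,'cam at',-np.array(c['R']).T@np.array(c['t']))
    for k in ['insert_two','insert_six_a','rack','vise','jaw','crank','beaker','amber_jar']:
        for r in recognise(n,k)[:4]: print(k,np.round(r['extent'],0),round(r['conf'],2))
    for k in ['insert_two','insert_six_a','vise','bed','jaw','knob_grip','rack']:
        for r in pinpoint(n,k)[:4]:
            p=r['pixel']; i=np.clip(np.round(p).astype(int),0,[511,383]); print('pt',k,np.round(p,1),round(r['conf'],2),P[i[1],i[0]])
print(env.observe()['tool_rot'],env.observe()['time_s'])
E
```

```text
pics
top cam at [ 0.3981 -0.07    1.3801]
insert_two [186. 180.  23.  21.] 0.76
insert_two [199. 214.  20.  10.] 0.59
insert_six_a [148. 214.  22.  16.] 0.65
insert_six_a [175. 210.  22.  13.] 0.63
rack [174. 215.  80.  18.] 0.71
vise [288. 194.  47.  76.] 0.75
jaw [292. 193.  37.  19.] 0.59
jaw [150. 215.  22.  14.] 0.55
crank [296. 203.  20.  62.] 0.7
beaker [366. 207.  27.  17.] 0.77
amber_jar [216. 154.  17.  16.] 0.53
amber_jar [298. 202.  18.  60.] 0.49
pt insert_two [200.  211.4] 0.81 [0.5154 0.1402 0.0204]
pt insert_two [189.7 180.6] 0.57 [0.6125 0.1727 0.0415]
pt insert_six_a [150.4 216.3] 0.63 [0.4952 0.2957 0.0562]
pt insert_six_a [175.5 212.2] 0.54 [0.5087 0.2123 0.0555]
pt vise [286.9 178.8] 0.59 [ 0.619  -0.1462  0.0533]
pt bed [288.8 172.3] 0.81 [ 0.6359 -0.1506  0.0876]
pt bed [288.2 178.7] 0.57 [ 0.615  -0.148   0.0775]
pt jaw [290.1 187.5] 0.94 [ 0.5773 -0.1504  0.1371]
pt knob_grip [302.2 225.5] 0.6 [ 0.4667 -0.1943  0.0492]
pt rack [170.7 214.8] 0.64 [0.5    0.2315 0.0404]
pt rack [289.3 172.3] 0.2 [ 0.6359 -0.1506  0.0876]
side cam at [0.1126 0.7833 0.7015]
inser
[... 443 characters left out ...]
0.55 [0.4912 0.1847 0.0513]
pt insert_six_a [219.9 289.1] 0.96 [0.4897 0.3148 0.0477]
pt insert_six_a [232.9 271.9] 0.9 [0.4913 0.2563 0.0534]
pt vise [264.1 202.9] 0.78 [ 0.6097 -0.1105  0.0118]
pt bed [262.1 180.3] 0.83 [ 0.6278 -0.1251  0.0927]
pt bed [275.1 182.6] 0.65 [ 0.565  -0.1018  0.112 ]
pt bed [247.6 254.6] 0.4 [0.4916 0.184  0.0541]
pt jaw [274.3 183.7] 0.71 [ 0.5683 -0.1013  0.1074]
pt knob_grip [307.7 198.8] 0.65 [ 0.4939 -0.233  -0.0005]
pt knob_grip [234.4 276.8] 0.3 [0.4852 0.2613 0.0434]
pt rack [234.6 277.3] 0.62 [0.4882 0.2526 0.034 ]
pt rack [263.1 202.2] 0.43 [ 0.6148 -0.1122  0.0132]
[[ 0.918   0.3966  0.    ]
 [ 0.3966 -0.918   0.    ]
 [ 0.     -0.     -1.    ]] 1.6
```

Run:
```python
import cv2,numpy as np
a=cv2.imread('pics/top0.png')[130:255,120:400]; b=cv2.imread('pics/side0.png')[145:325,180:350]
a=cv2.resize(a,None,fx=2.85,fy=2.85,interpolation=cv2.INTER_CUBIC);cv2.imwrite('pics/a.png',a)
b=cv2.resize(b,None,fx=3.3,fy=3.3,interpolation=cv2.INTER_CUBIC);cv2.imwrite('pics/b.png',b)
```

```text
(no output)
```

View pics/a.png

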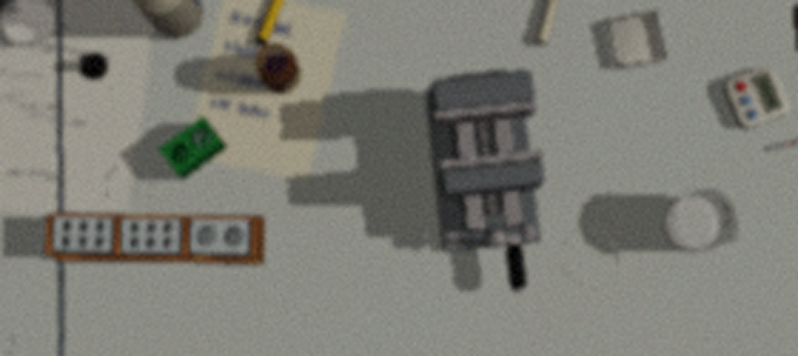

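View pics/b.png

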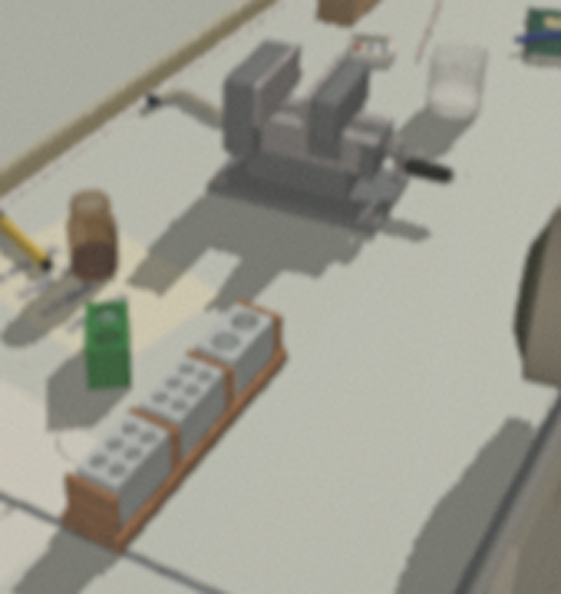

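Run:
```python
import numpy as np,cv2
np.set_printoptions(precision=4,suppress=True)
z=np.load('top0.npz');P=z['P'].reshape(-1,3)
def rect(name,lo,hi):
    m=((P>lo)&(P<hi)).all(1);Q=P[m];r=cv2.minAreaRect((Q[:,:2]*1000).astype(np.float32))
    print(name,m.sum(),'c',Q.mean(0),'rect',r)
rect('inserts',[.4,.05,.048],[.56,.36,.07])
rect('vise hi',[.45,-.25,.125],[.75,-.05,.16])
rect('fixed',[.62,-.25,.125],[.75,-.05,.16])
rect('slide',[.45,-.25,.125],[.61,-.05,.16])
rect('green',[.56,.1,.03],[.66,.25,.06])
c=dict(z)
from h import atz
for n,p in [('two',(198.5,213)),('sixb',(173,213)),('sixa',(149,213)),]: print(n,atz(c,p,.056))
for p in [(301.5,215),(301.5,225),(301.5,232)]: print(atz(c,p,.07),z['P'][p[1],int(p[0])])
s=np.load('side0.npz')
for p in [(304,196),(310,197),(315,199)]: print('side',s['P'][p[1],p[0]])
```

```text
inserts 677 c [0.5095 0.2277 0.0544] rect ((508.8912353515625, 223.64979553222656), (241.97943115234375, 43.85500717163086), 89.25827026367188)
vise hi 961 c [ 0.6162 -0.1516  0.1399] rect ((615.9373779296875, -152.28555297851562), (126.18647766113281, 109.83930206298828), 6.430238246917725)
fixed 520 c [ 0.6548 -0.1472  0.1401] rect ((656.52392578125, -147.64727783203125), (44.49729537963867, 109.70637512207031), 6.457475662231445)
slide 441 c [ 0.5708 -0.1568  0.1397] rect ((571.4553833007812, -157.2847442626953), (36.552982330322266, 109.85340881347656), 6.317502975463867)
green 190 c [0.6146 0.1836 0.0417] rect ((614.8602905273438, 185.06736755371094), (39.87006759643555, 63.73283004760742), 38.01280975341797)
two [0.5059 0.1394 0.056 ]
sixb [0.5054 0.2218 0.056 ]
sixa [0.5048 0.2995 0.056 ]
[ 0.5005 -0.191   0.07  ] [ 0.5022 -0.1914  0.0476]
[ 0.4688 -0.1908  0.07  ] [ 0.47   -0.1913  0.0469]
[ 0.4467 -0.1906  0.07  ] [ 0.4493 -0.1955 -0.0011]
side [ 0.4892 -0.1785  0.0442]
side [ 0.4676 -0.1801  0.0466]
side [ 0.4491 -0.181   0.0442]
```

```bash
cat >> h.py <<'E'
from scipy.spatial.transform import Rotation as Ro
def Rt(yaw,tilt=0):
    "tool x along world yaw(deg), z down; tilt(deg) leans the body back against tool x"
    return (Ro.from_euler('z',yaw,degrees=True)*Ro.from_euler('x',180,degrees=True)*Ro.from_euler('y',tilt,degrees=True)).as_matrix()
def plan(p,R,pts,open_,R1=None,maxd=.055,maxa=.17,n=None):
    "pts: world waypoints; turn spread over all rows; prints rows"
    R1=R if R1 is None else R1
    segs=[np.array(p)]+[np.array(q) for q in pts]; W=[]
    rv=Ro.from_matrix(R.T@R1).as_rotvec()
    ns=[max(1,int(np.ceil(np.linalg.norm(b-a)/maxd))) for a,b in zip(segs,segs[1:])]
    while sum(ns)<max(np.linalg.norm(rv)/maxa,n or 0): ns[0]+=1
    for a,b,k in zip(segs,segs[1:],ns): W+=[a+(b-a)*i/k for i in range(1,k+1)]
    N=len(W); cur=np.array(p); Rc=R.copy(); out=[]
    for w in W:
        d=np.round(Rc.T@(w-cur),4); t=np.round(rv/N,4)
        cur=cur+Rc@d; Rc=Rc@Ro.from_rotvec(t).as_matrix()
        out.append(' '.join('%g'%v for v in list(d+0.)+list(t+0.)+[open_]))
    print(N,'rows end',np.round(cur,4)); print('; '.join(out)); return cur,Rc
E
python3 - <<'E'
from h import *
s=env.observe();R=np.array(s['tool_rot'])
plan(s['position'],R,[[.40,-.20,.26]],.085,Rt(6.4))
E
```

```text
7 rows end [ 0.4  -0.2   0.26]
0.0411 -0.0297 -0.0041 0 0 0.0423 0.085; 0.0399 -0.0314 -0.0041 0 0 0.0423 0.085; 0.0384 -0.033 -0.0041 0 0 0.0423 0.085; 0.0371 -0.0347 -0.0041 0 0 0.0423 0.085; 0.0355 -0.0361 -0.0041 0 0 0.0423 0.085; 0.034 -0.0377 -0.0041 0 0 0.0423 0.085; 0.0323 -0.039 -0.0041 0 0 0.0423 0.085
```

Request:
move_arm:
  plan: "0.0411 -0.0297 -0.004 0 0 0.0423 0.085; 0.0399 -0.0314 -0.004 0 0 0.0423 0.085; 0.0384 -0.033 -0.004 0 0 0.0423 0.085; 0.0371 -0.0347 -0.004 0 0 0.0423 0.085; 0.0355 -0.0361 -0.004 0 0 0.0423 0.085; 0.034 -0.0377 -0.004 0 0 0.0423 0.085; 0.0323 -0.039 -0.004 0 0 0.0423 0.085; 0 0 0 0 0 0 0.085"

```text
time_s: 2.6
position: [0.401, -0.1977, 0.2598]
tool_rot: [[0.993, 0.116, 0.001], [0.116, -0.993, -0.0], [0.001, 0.0, -1.0]]
ft_force: [-0.2, -1.0, 0.3]
grip_width: 0.085
gripper_force: 0.0
```

Run:
```python
from h import *
np.set_printoptions(precision=4,suppress=True)
c,im,d=snap('wrist','w1.png');P=cloud(c,d); np.savez('w1.npz',P=P,im=im,d=d,**c)
print('cam',-np.array(c['R']).T@np.array(c['t']),np.array(c['R']),c['fx'])
for k in ['bed','jaw','knob_grip']:
    for r in pinpoint('wrist',k)[:3]:
        p=r['pixel']; i=np.clip(np.round(p).astype(int),0,[511,383]); print('pt',k,np.round(p,1),round(r['conf'],2),P[i[1],i[0]])
```

```text
cam [ 0.4765 -0.1896  0.4034] [[ 0.1154 -0.9933  0.0004]
 [-0.9492 -0.1102  0.2946]
 [-0.2926 -0.0343 -0.9556]] 277.9430524735734
pt knob_grip [255.  105.2] 0.72 [ 0.4774 -0.1874  0.0524]
```

View pics/w1.png

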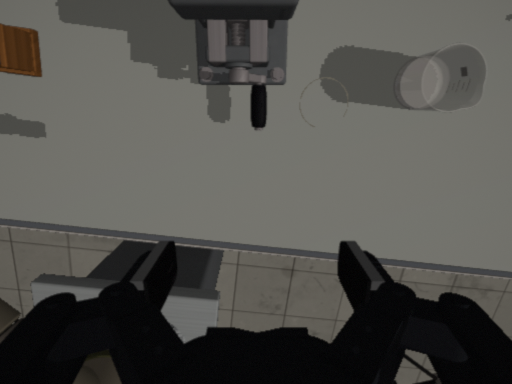

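Request:
move_arm:
  plan: "0.05 -0.0095 -0.01 0 0 0 0.085; 0.05 -0.0095 -0.01 0 0 0 0.085; 0 0 0 0 0 0 0.085"

```text
time_s: 3.18
position: [0.499, -0.1705, 0.279]
tool_rot: [[0.994, 0.112, 0.0], [0.112, -0.994, -0.0], [0.0, 0.0, -1.0]]
ft_force: [-0.6, -0.6, -0.3]
grip_width: 0.0848
gripper_force: 0.0
```

Run:
```python
from h import *
np.set_printoptions(precision=4,suppress=True)
c,im,d=snap('wrist','w2.png');P=cloud(c,d); np.savez('w2.npz',P=P,im=im,d=d,**c)
print('cam',-np.array(c['R']).T@np.array(c['t']))
for k in ['bed','jaw','knob_grip','vise']:
    for r in pinpoint('wrist',k)[:3]:
        p=r['pixel']; i=np.clip(np.round(p).astype(int),0,[511,383]); print('pt',k,np.round(p,1),round(r['conf'],2),P[i[1],i[0]])
def rect(P,name,lo,hi):
    Q=P.reshape(-1,3);m=((Q>lo)&(Q<hi)).all(1);Q=Q[m]
    if len(Q)>5: print(name,m.sum(),'c',Q.mean(0),np.median(Q[:,2]),'rect',cv2.minAreaRect((Q[:,:2]*1000).astype(np.float32)))
rect(P,'slide',[.5,-.25,.135],[.612,-.05,.15]); rect(P,'fixed',[.612,-.25,.135],[.75,-.05,.15])
for f in ['w1.npz','w2.npz']:
    z=np.load(f); Q=z['P'];dark=z['im'].max(2)<40
    m=dark&(Q[...,0]>.42)&(Q[...,0]<.51)&(Q[...,1]>-.23)&(Q[...,1]<-.15)&(Q[...,2]>.02)
    A=Q[m]; print(f,len(A),A.mean(0),A.min(0),A.max(0),np.percentile(A[:,2],[10,50,90]),cv2.minAreaRect((A[:,:2]*1000).astype(np.float32)))
```

```text
cam [ 0.5746 -0.1628  0.4225]
pt bed [251.2  47.1] 0.68 [ 0.6352 -0.1495  0.084 ]
pt jaw [251.9  87.9] 0.73 [ 0.5933 -0.1551  0.084 ]
pt knob_grip [268.4 182.1] 0.78 [ 0.4764 -0.1894  0.0515]
pt vise [251.5  63.3] 0.97 [ 0.6193 -0.1523  0.0841]
pt vise [251.4  91.6] 0.3 [ 0.5865 -0.1559  0.1422]
slide 4194 c [ 0.5717 -0.1585  0.1419] 0.14220300577293227 rect ((571.1472778320312, -158.57827758789062), (34.716392517089844, 109.92864227294922), 6.444090843200684)
fixed 4511 c [ 0.6478 -0.1501  0.1423] 0.1425979367918722 rect ((648.3781127929688, -149.8405303955078), (28.363962173461914, 110.11859130859375), 6.450932025909424)
w1.npz 5103 [ 0.4305 -0.2139  0.3163] [ 0.42   -0.23    0.0446] [ 0.5014 -0.177   0.4034] [0.053  0.3498 0.3586] ((460.5518798828125, -203.84129333496094), (52.96810531616211, 81.44017028808594), 89.5049057006836)
w2.npz 4544 [ 0.5037 -0.1896  0.3216] [ 0.4523 -0.23    0.0461] [ 0.51   -0.1501  0.3718] [0.2971 0.3541 0.3664] ((481.1635437011719, -190.03887939453125), (79.91964721679688, 57.668418884277344), 89.99864196777344)
```

View pics/w2.png

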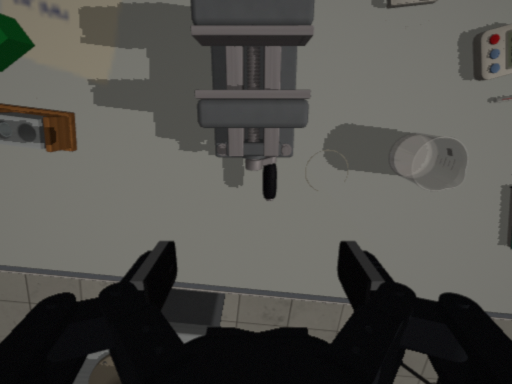

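```bash
cat >> h.py <<'E'
YAW=6.45; BED=np.array([.6343,-.1514,.092]); KX=-.166
u=np.array([np.cos(np.radians(YAW)),np.sin(np.radians(YAW)),0]);v=np.array([-u[1],u[0],0])
def vp(x,y,z): return np.array([BED[0],BED[1],0])+x*u+y*v+np.array([0,0,z])
def tovise(p):
    q=np.array(p)-[BED[0],BED[1],0]; return np.array([q@u,q@v,q[2]])
def knob(a,tilt=30): return vp(KX,-.04*np.sin(a),.076+.04*np.cos(a))+.019*Rt(YAW,tilt)[:,2]
E
python3 - <<'E'
from h import *
s=env.observe();R=np.array(s['tool_rot']);R1=Rt(YAW,30);k=knob(2.618)
print(k,s['q'])
p,R=plan(s['position'],R,[k-.08*R1[:,2]],.06,R1)
plan(p,R,[k],.06,n=3,maxd=.03)
E
```

```text
[ 0.4810373  -0.1888538   0.02490438] [-3.19239507e+01  1.75130738e+01  7.29032804e+01 -6.47402212e-03
  8.96091704e+01  5.17733754e+01]
4 rows end [ 0.4413 -0.1934  0.0942]
-0.0143 0.0041 0.0463 0.0001 0.131 -0.0006 0.06; -0.0202 0.0041 0.044 0.0001 0.131 -0.0006 0.06; -0.0257 0.0041 0.041 0.0001 0.131 -0.0006 0.06; -0.0309 0.0041 0.0373 0.0001 0.131 -0.0006 0.06
3 rows end [ 0.4811 -0.1888  0.0249]
0 0 0.0267 0 0 0 0.06; 0 0 0.0266 0 0 0 0.06; 0 -0.0001 0.0267 0 0 0 0.06
```

Request:
move_arm:
  plan: "-0.0143 0.0041 0.0463 0 0.131 0 0.06; -0.0202 0.0041 0.044 0 0.131 0 0.06; -0.0257 0.0041 0.041 0 0.131 0 0.06; -0.0309 0.0041 0.0373 0 0.131 0 0.06; 0 0 0.026 0 0 0 0.06; 0 0 0.026 0 0 0 0.06; 0 0 0 0 0 0 0.06"

```text
time_s: 4.3
position: [0.4737, -0.1846, 0.064]
tool_rot: [[0.879, 0.125, 0.459], [0.105, -0.992, 0.069], [0.464, -0.012, -0.886]]
ft_force: [-0.2, 0.5, 0.4]
grip_width: 0.0603
gripper_force: 0.0
```

Run:
```python
from h import *
np.set_printoptions(precision=4,suppress=True)
c,im,d=snap('wrist','w3.png');P=cloud(c,d)
for r in pinpoint('wrist','knob_grip')[:3]:
    p=r['pixel']; i=np.clip(np.round(p).astype(int),0,[511,383]); print(np.round(p,1),round(r['conf'],2),P[i[1],i[0]],tovise(P[i[1],i[0]]))
s=env.observe();print(tovise(s['position']),np.array(s['tool_rot']))
```

```text
[265.8 242.9] 0.63 [ 0.4757 -0.1906  0.0548] [-0.162  -0.0211  0.0548]
[-0.1631 -0.0152  0.0655] [[ 0.8785  0.1248  0.4612]
 [ 0.1056 -0.9921  0.0673]
 [ 0.4659 -0.0104 -0.8848]]
```

View pics/w3.png

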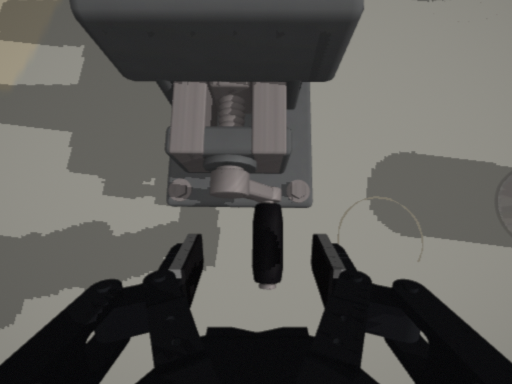

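Run:
```python
from h import *
s=env.observe();R=np.array(s['tool_rot']);R1=Rt(YAW,30);k=knob(2.618)
print(s['position'],s['time_s'])
p,R=plan(s['position'],R,[k],.06,R1,maxd=.02)
```

```text
[ 0.47393741 -0.18486062  0.06546486] 4.4
3 rows end [ 0.481  -0.1889  0.0249]
-0.0044 0.0018 0.013 -0.005 0.013 0.002 0.06; -0.0045 0.0017 0.0129 -0.005 0.013 0.002 0.06; -0.0047 0.0016 0.0128 -0.005 0.013 0.002 0.06
```

Request:
move_arm:
  plan: "-0.0044 0.0018 0.013 -0.005 0.013 0.002 0.06; -0.0045 0.0017 0.0129 -0.005 0.013 0.002 0.06; -0.0047 0.0016 0.0128 -0.005 0.013 0.002 0.06; 0 0 0 0 0 0 0.06; 0 0 0 0 0 0 0.01; 0 0 0 0 0 0 0.01; 0 0 0 0 0 0 0.01; 0 0 0 0 0 0 0.01"
  grip_force: 60

```text
time_s: 5.4
position: [0.4815, -0.1893, 0.0251]
tool_rot: [[0.86, 0.112, 0.498], [0.098, -0.994, 0.055], [0.501, 0.001, -0.866]]
ft_force: [-4.5, -2.7, 6.4]
grip_width: 0.0182
gripper_force: 58.3
```

Run:
```python
from h import *
np.set_printoptions(precision=4,suppress=True)
s=env.observe();print(s['time_s'],tovise(s['position']),np.array(s['tool_rot']),s['ft_force'],s['grip_width'],s['gripper_force'])
R=np.array(s['tool_rot']);p=np.array(s['position'])
A=2.618-np.arange(1,13)*.2618
p1,R1=plan(p,R,[p+knob(a)-knob(2.618) for a in A],.01,Rt(YAW,30))
```

```text
5.4 [-0.1561 -0.0205  0.0251] [[ 0.8601  0.1119  0.4977]
 [ 0.0976 -0.9937  0.0547]
 [ 0.5007  0.0015 -0.8656]] [-4.5405 -2.6917  6.3578] 0.018191919434804853 58.261003719781
12 rows end [ 0.4771 -0.1496  0.0944]
0.0032 0.0083 -0.0055 0.0001 -0.0001 0 0.01; 0.0041 0.0064 -0.0072 0.0001 -0.0001 0 0.01; 0.0049 0.004 -0.0083 0.0001 -0.0001 0 0.01; 0.0051 0.0013 -0.009 0.0001 -0.0001 0 0.01; 0.0052 -0.0013 -0.0089 0.0001 -0.0001 0 0.01; 0.0048 -0.004 -0.0084 0.0001 -0.0001 0 0.01; 0.0042 -0.0063 -0.0072 0.0001 -0.0001 0 0.01; 0.0032 -0.0083 -0.0055 0.0001 -0.0001 0 0.01; 0.002 -0.0097 -0.0034 0.0001 -0.0001 0 0.01; 0.0007 -0.0103 -0.0012 0.0001 -0.0001 0 0.01; -0.0007 -0.0104 0.0011 0.0001 -0.0001 0 0.01; -0.002 -0.0096 0.0035 0.0001 -0.0001 0 0.01
```

Request:
move_arm:
  plan: "0.0032 0.0083 -0.0055 0 0 0 0.01; 0.0041 0.0064 -0.0072 0 0 0 0.01; 0.0049 0.004 -0.0083 0 0 0 0.01; 0.0051 0.0013 -0.009 0 0 0 0.01; 0.0052 -0.0013 -0.0089 0 0 0 0.01; 0.0048 -0.004 -0.0084 0 0 0 0.01; 0.0042 -0.0063 -0.0072 0 0 0 0.01; 0.0032 -0.0083 -0.0055 0 0 0 0.01; 0.002 -0.0097 -0.0034 0 0 0 0.01; 0.0007 -0.0103 -0.0012 0 0 0 0.01; -0.0007 -0.0104 0.0011 0 0 0 0.01; -0.002 -0.0096 0.0035 0 0 0 0.01"

```text
time_s: 6.9
position: [0.4772, -0.1503, 0.0948]
tool_rot: [[0.86, 0.111, 0.499], [0.098, -0.994, 0.052], [0.501, 0.004, -0.865]]
ft_force: [-6.1, -6.4, 5.5]
grip_width: 0.0184
gripper_force: 62.3
```

Run:
```python
from h import *
np.set_printoptions(precision=4,suppress=True)
s=env.observe();t=tovise(s['position']);R=np.array(s['tool_rot']);g=tovise(np.array(s['position'])-.019*R[:,2])
print(s['time_s'],t,g,'ang',np.arctan2(-g[1],g[2]-.076),'rad',np.hypot(g[1],g[2]-.076),s['ft_force'],s['grip_width'])
A=2.618-np.arange(12,25)*.2618
p=knob(A[0]); plan(p,Rt(YAW,30),[knob(a) for a in A[1:]],.01)
```

```text
6.9 [-0.156   0.0188  0.0948] [-0.1655  0.0189  0.1113] ang -0.49116146872572775 rad 0.03999868360906344 [-6.1156 -6.364   5.5091] 0.018356253994719057
12 rows end [ 0.4811 -0.1888  0.0249]
-0.0032 -0.0083 0.0055 0 0 0 0.01; -0.0041 -0.0063 0.0072 0 0 0 0.01; -0.0048 -0.004 0.0083 0 0 0 0.01; -0.0052 -0.0014 0.009 0 0 0 0.01; -0.0052 0.0014 0.009 0 0 0 0.01; -0.0048 0.004 0.0083 0 0 0 0.01; -0.0042 0.0063 0.0072 0 0 0 0.01; -0.0031 0.0083 0.0055 0 0 0 0.01; -0.002 0.0096 0.0035 0 0 0 0.01; -0.0007 0.0104 0.0011 0 0 0 0.01; 0.0007 0.0104 -0.0011 0 0 0 0.01; 0.002 0.0096 -0.0035 0 0 0 0.01
```

Request:
move_arm:
  plan: "-0.0032 -0.0083 0.0055 0 0 0 0.01; -0.0041 -0.0063 0.0072 0 0 0 0.01; -0.0048 -0.004 0.0083 0 0 0 0.01; -0.0052 -0.0014 0.009 0 0 0 0.01; -0.0052 0.0014 0.009 0 0 0 0.01; -0.0048 0.004 0.0083 0 0 0 0.01; -0.0042 0.0063 0.0072 0 0 0 0.01; -0.0031 0.0083 0.0055 0 0 0 0.01; -0.002 0.0096 0.0035 0 0 0 0.01; -0.0007 0.0104 0.0011 0 0 0 0.01; 0.0007 0.0104 -0.0011 0 0 0 0.01; 0.002 0.0096 -0.0035 0 0 0 0.01"

```text
time_s: 8.4
position: [0.4809, -0.1863, 0.0237]
tool_rot: [[0.861, 0.116, 0.495], [0.097, -0.993, 0.063], [0.499, -0.006, -0.867]]
ft_force: [6.4, 8.7, -6.7]
grip_width: 0.018
gripper_force: 60.3
```

Request:
move_arm:
  plan: "0 0 0 0 0 0 0.06; 0 0 0 0 0 0 0.06; 0 0 0 0 0 0 0.06; 0 0 -0.025 0 0 0 0.06; 0 0 -0.025 0 0 0 0.06; 0 0 -0.025 0 0 0 0.06; 0 0 0 0 0 0 0.085"

```text
time_s: 9.28
position: [0.4441, -0.1933, 0.0904]
tool_rot: [[0.86, 0.112, 0.498], [0.098, -0.994, 0.054], [0.501, 0.002, -0.865]]
ft_force: [-0.3, -0.1, 0.0]
grip_width: 0.0759
gripper_force: 0.0
```

Run:
```python
from h import *
s=env.observe();R=np.array(s['tool_rot']);p=np.array(s['position']);print(s['time_s'],s['q'])
plan(p,R,[[.42,-.1,.20],[.44,.10,.20]],.085,Rt(0),maxd=.045,n=8)
```

```text
9.275 [-51.40346764  20.09774041 115.02351724  45.18677361  36.63725761
  -2.93719444]
9 rows end [0.44 0.1  0.2 ]
0.0108 -0.0238 -0.0254 -0.0031 -0.0583 0.0122 0.085; 0.0091 -0.0239 -0.0261 -0.0031 -0.0583 0.0122 0.085; 0.0072 -0.0238 -0.0267 -0.0031 -0.0583 0.0122 0.085; 0.0053 -0.0239 -0.0271 -0.0031 -0.0583 0.0122 0.085; 0.0062 -0.0397 0.0021 -0.0031 -0.0583 0.0122 0.085; 0.0057 -0.0397 0.0017 -0.0031 -0.0583 0.0122 0.085; 0.0054 -0.0398 0.0011 -0.0031 -0.0583 0.0122 0.085; 0.005 -0.0399 0.0008 -0.0031 -0.0583 0.0122 0.085; 0.0044 -0.04 0.0004 -0.0031 -0.0583 0.0122 0.085
```

Request:
move_arm:
  plan: "0.0108 -0.0238 -0.0254 -0.0031 -0.0583 0.0122 0.085; 0.0091 -0.0239 -0.0261 -0.0031 -0.0583 0.0122 0.085; 0.0072 -0.0238 -0.0267 -0.0031 -0.0583 0.0122 0.085; 0.0053 -0.0239 -0.0271 -0.0031 -0.0583 0.0122 0.085; 0.0062 -0.0397 0.0021 -0.0031 -0.0583 0.0122 0.085; 0.0057 -0.0397 0.0017 -0.0031 -0.0583 0.0122 0.085; 0.0054 -0.0398 0.0011 -0.0031 -0.0583 0.0122 0.085; 0.005 -0.0399 0.0008 -0.0031 -0.0583 0.0122 0.085; 0.0044 -0.04 0.0004 -0.0031 -0.0583 0.0122 0.085; 0 0 0 0 0 0 0.085"

```text
time_s: 10.52
position: [0.4404, 0.1028, 0.1983]
tool_rot: [[1.0, 0.006, -0.004], [0.006, -1.0, 0.003], [-0.004, -0.003, -1.0]]
ft_force: [0.1, -0.6, -0.8]
grip_width: 0.0849
gripper_force: 0.0
```

Run:
```python
from h import *
np.set_printoptions(precision=4,suppress=True)
c,im,d=snap('wrist','w4.png');P=cloud(c,d); np.savez('w4.npz',P=P,im=im,d=d,**c)
print('cam',-np.array(c['R']).T@np.array(c['t']))
for k in ['insert_two','insert_six_a','rack']:
    for r in pinpoint('wrist',k)[:3]:
        p=r['pixel']; i=np.clip(np.round(p).astype(int),0,[511,383]); print('pt',k,np.round(p,1),round(r['conf'],2),P[i[1],i[0]])
Q=P.reshape(-1,3)
def rect(name,lo,hi):
    A=Q[((Q>lo)&(Q<hi)).all(1)]
    if len(A)>5: print(name,len(A),A.min(0),A.max(0),np.median(A,0),cv2.minAreaRect((A[:,:2]*1000).astype(np.float32)))
rect('two',[.47,.10,.0548],[.54,.176,.062]); rect('six',[.47,.185,.0548],[.54,.26,.062]);rect('div',[.47,.09,.048],[.54,.30,.0548])
s=env.observe();print(s['time_s'],s['position'],np.array(s['tool_rot']))
```

```text
cam [0.5171 0.1021 0.3416]
pt insert_two [221.1 114.1] 0.91 [0.5072 0.1413 0.0335]
pt insert_two [182.   10.5] 0.74 [0.6005 0.173  0.0451]
pt insert_six_a [149.1 111.6] 0.92 [0.5095 0.2092 0.057 ]
pt insert_six_a [ 84.1 107.9] 0.68 [0.5129 0.2727 0.057 ]
two 1701 [0.4895 0.1047 0.0548] [0.5296 0.176  0.0598] [0.5098 0.1444 0.0568] ((509.4615173339844, 140.40594482421875), (40.03291702270508, 71.29267883300781), 0.21956251561641693)
six 1951 [0.4871 0.1852 0.0548] [0.5315 0.2598 0.0593] [0.5096 0.2241 0.0568] ((509.29022216796875, 222.54237365722656), (74.63359832763672, 43.020877838134766), 88.88065338134766)
div 1835 [0.4862 0.1027 0.048 ] [0.5327 0.2971 0.0548] [0.51   0.1919 0.0531] ((509.5574645996094, 199.89044189453125), (194.56361389160156, 45.694976806640625), 89.69328308105469)
10.725 [0.4398 0.0997 0.1991] [[ 1.      0.0006 -0.0024]
 [ 0.0006 -1.      0.0021]
 [-0.0024 -0.0021 -1.    ]]
```

View pics/w4.png

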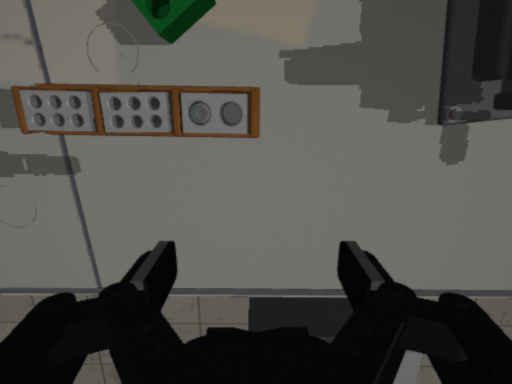

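Run:
```python
from h import *
np.set_printoptions(precision=4,suppress=True)
z=np.load('w4.npz');im=z['im'];P=z['P'];c=dict(z)
hsv=cv2.cvtColor(im,cv2.COLOR_RGB2HSV);
m=((hsv[...,1]<60)&(P[...,2]>.045)&(P[...,2]<.07)&(P[...,1]>.08)&(P[...,1]<.36)&(P[...,0]<.56)).astype(np.uint8)
m=cv2.morphologyEx(m,cv2.MORPH_OPEN,np.ones((3,3)))
n,lab,st,_=cv2.connectedComponentsWithStats(m); C=[]
for i in range(1,n):
    if st[i,4]<200: continue
    ys,xs=np.nonzero(lab==i); W=np.array([atz(c,p,.056)[:2] for p in zip(xs,ys)])
    r=cv2.minAreaRect((W*1000).astype(np.float32)); h=cv2.convexHull((W*1000).astype(np.float32))
    M=cv2.moments(h); C.append([M['m10']/M['m00'],M['m01']/M['m00']]);print(st[i],r,C[-1])
C=np.array(C); 
if len(C)>1:
    C=C[np.argsort(C[:,1])];d=C[-1]-C[0];print('yaw',np.degrees(np.arctan2(-d[0],d[1])))
# rack outline
mr=((hsv[...,1]>100)&(hsv[...,0]<20)&(P[...,2]>.004)&(P[...,1]>.08)&(P[...,1]<.40)).astype(np.uint8)
A=P[mr>0];A=A[A[:,2]>.045];print(cv2.minAreaRect((A[:,:2]*1000).astype(np.float32)))
```

```text
[  20   90   76   41 2606] ((510.23907470703125, 299.1370544433594), (69.60792541503906, 37.98831558227539), 89.39693450927734) [510.3691366234794, 299.3074921417224]
[  99   92   73   40 2367] ((509.4777526855469, 222.53366088867188), (37.09089660644531, 68.17532348632812), 0.31684890389442444) [509.4852727423026, 222.66429730078934]
[ 181   93   66   41 1825] ((508.6867370605469, 145.6890106201172), (64.38572692871094, 38.0069465637207), 89.15542602539062) [508.5124309846091, 145.59277501945795]
yaw -0.6920366876300058
((483.1373291015625, 222.49124145507812), (244.74252319335938, 99.36297607421875), 88.97032165527344)
```

Run:
```python
from h import *
s=env.observe();R=np.array(s['tool_rot']);p=np.array(s['position']);R1=Rt(89.3)
p,R=plan(p,R,[[.5087,.1457,.12]],.085,R1,maxa=.15)
```

```text
11 rows end [0.5087 0.1457 0.12  ]
0.0063 -0.0042 0.0072 -0.0003 0 -0.1416 0.085; 0.0068 -0.0032 0.0072 -0.0003 0 -0.1416 0.085; 0.0072 -0.0023 0.0071 -0.0003 0 -0.1416 0.085; 0.0074 -0.0012 0.0072 -0.0003 0 -0.1416 0.085; 0.0075 -0.0001 0.0072 -0.0003 0 -0.1416 0.085; 0.0075 0.0009 0.0072 -0.0003 0 -0.1416 0.085; 0.0073 0.002 0.0072 -0.0003 0 -0.1416 0.085; 0.0069 0.0029 0.0071 -0.0003 0 -0.1416 0.085; 0.0065 0.0039 0.0072 -0.0003 0 -0.1416 0.085; 0.0058 0.0048 0.0072 -0.0003 0 -0.1416 0.085; 0.0051 0.0056 0.0072 -0.0003 0 -0.1416 0.085
```

Request:
move_arm:
  plan: "0.0063 -0.0042 0.0072 -0.0003 0 -0.1416 0.085; 0.0068 -0.0032 0.0072 -0.0003 0 -0.1416 0.085; 0.0072 -0.0023 0.0071 -0.0003 0 -0.1416 0.085; 0.0074 -0.0012 0.0072 -0.0003 0 -0.1416 0.085; 0.0075 -0.0001 0.0072 -0.0003 0 -0.1416 0.085; 0.0075 0.0009 0.0072 -0.0003 0 -0.1416 0.085; 0.0073 0.002 0.0072 -0.0003 0 -0.1416 0.085; 0.0069 0.0029 0.0071 -0.0003 0 -0.1416 0.085; 0.0065 0.0039 0.0072 -0.0003 0 -0.1416 0.085; 0.0058 0.0048 0.0072 -0.0003 0 -0.1416 0.085; 0.0051 0.0056 0.0072 -0.0003 0 -0.1416 0.085; 0 0 0 0 0 0 0.085"

```text
time_s: 12.22
position: [0.5089, 0.1454, 0.12]
tool_rot: [[0.015, 1.0, -0.001], [1.0, -0.015, -0.0], [-0.0, -0.001, -1.0]]
ft_force: [0.1, 1.1, -0.7]
grip_width: 0.085
gripper_force: 0.0
```

Run:
```python
from h import *
np.set_printoptions(precision=4,suppress=True)
c,im,d=snap('wrist','w5.png');P=cloud(c,d)
s=env.observe();R=np.array(s['tool_rot']);p=np.array(s['position']);print(s['time_s'],p,R)
hsv=cv2.cvtColor(im,cv2.COLOR_RGB2HSV)
m=((hsv[...,1]<60)&(P[...,2]>.045)&(P[...,2]<.065)&(P[...,1]>.08)&(P[...,1]<.181)&(abs(P[...,0]-.508)<.03)).astype(np.uint8)
m=cv2.morphologyEx(m,cv2.MORPH_OPEN,np.ones((3,3)));ys,xs=np.nonzero(m)
W=np.array([atz(c,q,.056)[:2] for q in zip(xs,ys)]);print(len(xs),xs.min(),xs.max(),ys.min(),ys.max(),cv2.minAreaRect((W*1000).astype(np.float32)),np.median(P[m>0],0))
plan(p,R,[[.5087,.1457,.06],[.5087,.1457,.0225]],.085,Rt(89.3),maxd=.03)
```

```text
12.275 [0.5088 0.1454 0.1204] [[ 0.0162  0.9999 -0.0002]
 [ 0.9999 -0.0162 -0.0002]
 [-0.0002 -0.0002 -1.    ]]
3011 231 280 162 242 ((508.4259338378906, 145.9597930908203), (67.22575378417969, 38.33629608154297), 89.74069213867188) [0.5085 0.1486 0.0567]
5 rows end [0.5087 0.1457 0.0225]
0.0001 0 0.0201 0 0 -0.0008 0.085; 0.0001 -0.0001 0.0201 0 0 -0.0008 0.085; 0.0001 0 0.0202 0 0 -0.0008 0.085; 0 0 0.0187 0 0 -0.0008 0.085; 0 0 0.0188 0 0 -0.0008 0.085
```

Request:
move_arm:
  plan: "0 0 0.0202 0 0 0 0.085; 0 0 0.0202 0 0 0 0.085; 0 0 0.0202 0 0 0 0.085; 0 0 0.0188 0 0 0 0.085; 0 0 0.0188 0 0 0 0.085; 0 0 0 0 0 0 0.085; 0 0 0 0 0 0 0.03; 0 0 0 0 0 0 0.03; 0 0 0 0 0 0 0.03; 0 0 0 0 0 0 0.03"
  grip_force: 50

```text
time_s: 13.52
position: [0.5092, 0.1462, 0.023]
tool_rot: [[0.012, 1.0, 0.001], [1.0, -0.012, -0.0], [-0.0, 0.001, -1.0]]
ft_force: [-1.0, -0.3, 6.6]
grip_width: 0.0373
gripper_force: 51.5
```

Run:
```python
from h import *
s=env.observe();R=np.array(s['tool_rot']);p=np.array(s['position']);print(p,s['ft_force'],s['q'])
q=p+[0,0,.085]
p,R=plan(p,R,[q,[.44,.02,.108],[.44,.02,.03],[.44,.02,.0125]],.03,Rt(90),maxd=.05,n=8)
```

```text
[0.50916813 0.14620054 0.02302775] [-0.98839697 -0.30482588  6.55001868] [ 3.21729990e+00  3.39825559e+01  9.34301212e+01 -2.96993371e-02
  5.25187489e+01  3.94456137e+00]
8 rows end [0.44   0.02   0.0125]
0 0.0001 -0.0425 0.0002 0 -0.0015 0.03; 0 0 -0.0425 0.0002 0 -0.0015 0.03; -0.0423 -0.0227 0 0.0002 0 -0.0015 0.03; -0.0423 -0.0227 0 0.0002 0 -0.0015 0.03; -0.0422 -0.0228 0 0.0002 0 -0.0015 0.03; 0 0 0.039 0.0002 0 -0.0015 0.03; 0.0001 0 0.039 0.0002 0 -0.0015 0.03; 0 0 0.0175 0.0002 0 -0.0015 0.03
```

Request:
move_arm:
  plan: "0 0 -0.02 0 0 0 0.03; 0 0 -0.03 0 0 0 0.03; 0 0 -0.035 0 0 0 0.03; -0.0423 -0.0227 0 0 0 -0.004 0.03; -0.0423 -0.0227 0 0 0 -0.004 0.03; -0.0423 -0.0227 0 0 0 -0.004 0.03; 0 0 0.03 0 0 0 0.03; 0 0 0.03 0 0 0 0.03; 0 0 0.02 0 0 0 0.03; 0 0 0.01 0 0 0 0.03; 0 0 0 0 0 0 0.03"

```text
time_s: 14.9
position: [0.4397, 0.0199, 0.0171]
tool_rot: [[0.0, 1.0, -0.001], [1.0, -0.0, -0.0], [-0.0, -0.001, -1.0]]
ft_force: [-0.3, -0.3, -2.1]
grip_width: 0.0373
gripper_force: 50.8
```

Request:
move_arm:
  plan: "0 0 0.003 0 0 0 0.03; 0 0 0.0015 0 0 0 0.03; 0 0 0.001 0 0 0 0.03; 0 0 0 0 0 0 0.03"

```text
time_s: 15.4
position: [0.4399, 0.0199, 0.0119]
tool_rot: [[0.0, 1.0, 0.0], [1.0, -0.0, -0.0], [-0.0, 0.0, -1.0]]
ft_force: [-0.3, 0.0, -0.7]
grip_width: 0.0371
gripper_force: 50.8
```

Request:
move_arm:
  plan: "0 0 0.0008 0 0 0 0.03; 0 0 0 0 0 0 0.03; 0 0 0 0 0 0 0.06; 0 0 0 0 0 0 0.085; 0 0 0 0 0 0 0.085; 0 0 0 0 0 0 0.085; 0 0 -0.03 0 0 0 0.085; 0 0 -0.05 0 0 0 0.085; 0 0 -0.02 0 0 0 0.085; 0 0 0 0 0 0 0.085"

```text
time_s: 16.65
position: [0.4403, 0.0198, 0.1119]
tool_rot: [[0.0, 1.0, 0.003], [1.0, -0.0, -0.001], [-0.001, 0.003, -1.0]]
ft_force: [0.7, 0.5, -0.9]
grip_width: 0.0847
gripper_force: 0.0
```

Run:
```python
from h import *
np.set_printoptions(precision=4,suppress=True)
c,im,d=snap('wrist','w6.png');P=cloud(c,d)
s=env.observe();R=np.array(s['tool_rot']);p=np.array(s['position']);print(s['time_s'],p,s['ft_force'])
m=((P[...,2]>.037)&(P[...,2]<.055)&(abs(P[...,1]-.02)<.05)&(abs(P[...,0]-.44)<.04)).astype(np.uint8)
m=cv2.morphologyEx(m,cv2.MORPH_OPEN,np.ones((3,3)));ys,xs=np.nonzero(m)
W=np.array([atz(c,q,.044)[:2] for q in zip(xs,ys)]);print(len(xs),xs.min(),xs.max(),ys.min(),ys.max(),cv2.minAreaRect((W*1000).astype(np.float32)),np.median(P[m>0],0))
plan(p,R,[[.44,.02,.09]],.085,Rt(0),maxa=.16)
```

```text
16.7 [0.4397 0.0199 0.1108] [ 1.0019  0.0152 -0.5919]
2613 231 280 163 239 ((440.2813415527344, 19.77713966369629), (64.83811950683594, 38.156551361083984), 89.93397521972656) [0.4405 0.0211 0.0448]
10 rows end [0.44 0.02 0.09]
0 0 0.0021 0.0001 0 0.1571 0.085; 0 0.0001 0.0021 0.0001 0 0.1571 0.085; 0 0 0.002 0.0001 0 0.1571 0.085; 0.0001 0 0.0021 0.0001 0 0.1571 0.085; 0 0 0.0021 0.0001 0 0.1571 0.085; 0 0 0.0021 0.0001 0 0.1571 0.085; 0.0001 0 0.0021 0.0001 0 0.1571 0.085; 0 0 0.002 0.0001 0 0.1571 0.085; 0 0 0.0021 0.0001 0 0.1571 0.085; 0.0001 0 0.0021 0.0001 0 0.1571 0.085
```

Request:
move_arm:
  plan: "0 0 0 0 0 0.1571 0.085; 0 0 0 0 0 0.1571 0.085; 0 0 0 0 0 0.1571 0.085; 0 0 0 0 0 0.1571 0.085; 0 0 0 0 0 0.1571 0.085; 0 0 0 0 0 0.1571 0.085; 0 0 0 0 0 0.1571 0.085; 0 0 0 0 0 0.1571 0.085; 0 0 0 0 0 0.1571 0.085; 0 0 0 0 0 0.1571 0.085; 0 0 0.02 0 0 0 0.085; 0 0 0 0 0 0 0.085"

```text
time_s: 18.2
position: [0.4385, 0.0201, 0.0891]
tool_rot: [[1.0, -0.0, -0.005], [-0.0, -1.0, 0.001], [-0.005, -0.001, -1.0]]
ft_force: [-0.9, 0.5, -0.1]
grip_width: 0.085
gripper_force: 0.0
```

Request:
move_arm:
  plan: "0 0 0.03 0 0 0 0.085; 0 0 0.03 0 0 0 0.085; 0 0 0.0175 0 0 0 0.085; 0 0 0.0075 0 0 0 0.085; 0 0 0 0 0 0 0.085; 0 0 0 0 0 0 0.05; 0 0 0 0 0 0 0.05; 0 0 0 0 0 0 0.05"
  grip_force: 50

```text
time_s: 19.2
position: [0.4402, 0.0197, 0.0068]
tool_rot: [[1.0, -0.0, 0.002], [-0.0, -1.0, -0.001], [0.002, 0.001, -1.0]]
ft_force: [-1.3, -0.8, 5.1]
grip_width: 0.0637
gripper_force: 55.7
```

Run:
```python
from h import *
s=env.observe();R=np.array(s['tool_rot']);p=np.array(s['position']);print(p)
t=vp(-.026,0,.195)
p,R=plan(p,R,[p+[0,0,.06],p+[0.02,-.02,.19],t],.05,Rt(YAW),maxd=.045)
```

```text
[0.44019837 0.01974679 0.00682647]
10 rows end [ 0.6084 -0.1543  0.195 ]
0.0001 0 -0.03 0.0001 -0.0002 -0.0113 0.05; 0 0 -0.03 0.0001 -0.0002 -0.0113 0.05; 0.0066 0.0069 -0.0433 0.0001 -0.0002 -0.0113 0.05; 0.0065 0.0069 -0.0433 0.0001 -0.0002 -0.0113 0.05; 0.0064 0.007 -0.0434 0.0001 -0.0002 -0.0113 0.05; 0.0278 0.0324 0.0004 0.0001 -0.0002 -0.0113 0.05; 0.0275 0.0327 0.0004 0.0001 -0.0002 -0.0113 0.05; 0.0272 0.0331 0.0004 0.0001 -0.0002 -0.0113 0.05; 0.0267 0.0333 0.0004 0.0001 -0.0002 -0.0113 0.05; 0.0264 0.0337 0.0003 0.0001 -0.0002 -0.0113 0.05
```

Request:
move_arm:
  plan: "0 0 -0.03 0 0 -0.0113 0.05; 0 0 -0.03 0 0 -0.0113 0.05; 0.0066 0.0069 -0.0433 0 0 -0.0113 0.05; 0.0065 0.0069 -0.0433 0 0 -0.0113 0.05; 0.0064 0.007 -0.0434 0 0 -0.0113 0.05; 0.0278 0.0324 0.0004 0 0 -0.0113 0.05; 0.0275 0.0327 0.0004 0 0 -0.0113 0.05; 0.0272 0.0331 0.0004 0 0 -0.0113 0.05; 0.0267 0.0333 0.0004 0 0 -0.0113 0.05; 0.0264 0.0337 0.0003 0 0 -0.0113 0.05; 0 0 0 0 0 0 0.05"

```text
time_s: 20.58
position: [0.6089, -0.1562, 0.1932]
tool_rot: [[0.994, 0.11, -0.001], [0.11, -0.994, -0.0], [-0.001, 0.0, -1.0]]
ft_force: [-0.6, 0.8, -2.2]
grip_width: 0.0632
gripper_force: 56.4
```

Run:
```python
from h import *
np.set_printoptions(precision=4,suppress=True)
c,im,d=snap('top','t2.png');P=cloud(c,d)
Q=P.reshape(-1,3)
def rect(name,lo,hi):
    A=Q[((Q>lo)&(Q<hi)).all(1)]
    if len(A)>5: print(name,len(A),A.mean(0),cv2.minAreaRect((A[:,:2]*1000).astype(np.float32)))
rect('slide',[.5,-.25,.13],[.60,-.05,.15]); rect('fixed',[.612,-.25,.13],[.75,-.05,.15])
s=env.observe();R=np.array(s['tool_rot']);p=np.array(s['position']);print(s['time_s'],p,tovise(p),R,s['grip_width'],s['ft_force'])
c,im,d=snap('wrist','w7.png');np.savez('w7.npz',P=cloud(c,d),im=im,d=d,**c)
plan(p,R,[vp(-.026,0,.15),vp(-.026,0,.104)],.05,Rt(YAW),maxd=.02)
```

```text
slide 50 [ 0.5755 -0.1819  0.1411] ((573.9445190429688, -180.43531799316406), (18.175283432006836, 37.03797149658203), 0.8925514221191406)
fixed 8 [ 0.6449 -0.1133  0.1415] ((644.6792602539062, -113.65351867675781), (6.254105091094971, 6.248658657073975), 88.1533203125)
20.625 [ 0.6081 -0.1549  0.1934] [-0.0264 -0.0005  0.1934] [[ 0.9938  0.1113 -0.001 ]
 [ 0.1113 -0.9938  0.0003]
 [-0.001  -0.0005 -1.    ]] 0.06343779073116242 [-0.182  -0.0514 -1.1936]
6 rows end [ 0.6085 -0.1543  0.104 ]
0.0002 -0.0002 0.0145 -0.0001 0.0002 -0.0002 0.05; 0.0001 -0.0001 0.0145 -0.0001 0.0002 -0.0002 0.05; 0.0002 -0.0002 0.0144 -0.0001 0.0002 -0.0002 0.05; 0 0 0.0154 -0.0001 0.0002 -0.0002 0.05; 0 0 0.0153 -0.0001 0.0002 -0.0002 0.05; 0 0 0.0153 -0.0001 0.0002 -0.0002 0.05
```

View pics/w7.png

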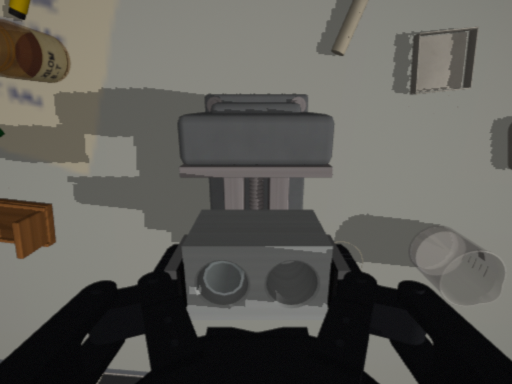

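Run:
```python
from h import *
z=np.load('w7.npz');Q=z['P'].reshape(-1,3)
A=Q[((Q>[.612,-.23,.136])&(Q<[.72,-.06,.148])).all(1)];B=np.array([tovise(q) for q in A])
print(len(B),np.percentile(B,[1,50,99],axis=0),cv2.minAreaRect((A[:,:2]*1000).astype(np.float32)))
# insert front face (far, +x) pixels
B=np.array([tovise(q) for q in Q[((Q>[.6,-.2,.17])&(Q<[.66,-.1,.25])).all(1)]]);print(len(B),np.percentile(B,[1,10,50,90,99],axis=0))
```

```text
9752 [[ 5.83475741e-04 -5.27945090e-02  1.37523273e-01]
 [ 2.34752444e-02 -6.34738355e-05  1.42628657e-01]
 [ 4.40911051e-02  5.25577311e-02  1.44312687e-01]] ((656.272705078125, -148.99095153808594), (44.11444091796875, 110.09043884277344), 6.3724541664123535)
14495 [[-0.03640408 -0.04480604  0.18888531]
 [-0.03175075 -0.03272759  0.20374479]
 [-0.01334605 -0.00180429  0.22998969]
 [-0.00680351  0.03144424  0.2380811 ]
 [-0.0064504   0.04840883  0.2492498 ]]
```

Request:
move_arm:
  plan: "0.0002 -0.0002 0.0145 0 0 0 0.05; 0.0001 -0.0001 0.0145 0 0 0 0.05; 0.0002 -0.0002 0.0144 0 0 0 0.05; 0 0 0 0 0 0 0.05"

```text
time_s: 21.18
position: [0.608, -0.1533, 0.1491]
tool_rot: [[0.994, 0.112, -0.003], [0.113, -0.994, 0.001], [-0.003, -0.001, -1.0]]
ft_force: [0.2, -0.1, -1.1]
grip_width: 0.0634
gripper_force: 56.4
```

Request:
move_arm:
  plan: "-0.001 0 0.015 0 0 0 0.05; 0 0 0.015 0 0 0 0.05; 0 0 0.013 0 0 0 0.05; 0 0 0.003 0 0 0 0.05; 0 0 0.0015 0 0 0 0.05; 0 0 0 0 0 0 0.05"

```text
time_s: 21.92
position: [0.6078, -0.154, 0.1036]
tool_rot: [[0.994, 0.112, 0.001], [0.112, -0.994, -0.001], [0.001, 0.001, -1.0]]
ft_force: [0.3, -0.5, -2.5]
grip_width: 0.0633
gripper_force: 56.5
```

Request:
move_arm:
  plan: "0 0 0.0015 0 0 0 0.05; 0 0 0.001 0 0 0 0.05; 0 0 0.0008 0 0 0 0.05; 0 0 0 0 0 0 0.05; 0 0 0 0 0 0 0.05"

```text
time_s: 22.55
position: [0.6076, -0.1539, 0.1]
tool_rot: [[0.994, 0.112, 0.0], [0.112, -0.994, -0.0], [0.0, 0.0, -1.0]]
ft_force: [-0.2, 0.0, -2.2]
grip_width: 0.0631
gripper_force: 56.5
```

Request:
move_arm:
  plan: "0 0 0.0008 0 0 0 0.05; 0 0 0.0005 0 0 0 0.05; 0 0 0.0005 0 0 0 0.05; 0 0 0 0 0 0 0.05; 0 0 0 0 0 0 0.05"

```text
time_s: 23.18
position: [0.6076, -0.1539, 0.0989]
tool_rot: [[0.994, 0.112, 0.001], [0.112, -0.994, -0.001], [0.001, 0.001, -1.0]]
ft_force: [-3.8, 1.2, 5.2]
grip_width: 0.063
gripper_force: 57.3
```

Request:
move_arm:
  plan: "0 0 0 0 0 0 0.07; 0 0 0 0 0 0 0.085; 0 0 0 0 0 0 0.085; 0 0 0 0 0 0 0.085; 0 0 -0.025 0 0 0 0.085; 0 0 -0.045 0 0 0 0.085; 0 0 -0.05 0 0 0 0.085; 0 0 -0.03 0 0 0 0.085; 0 0 0 0 0 0 0.085"

```text
time_s: 24.3
position: [0.6082, -0.1541, 0.2506]
tool_rot: [[0.994, 0.112, 0.005], [0.112, -0.994, -0.002], [0.004, 0.003, -1.0]]
ft_force: [-0.1, -0.8, -1.6]
grip_width: 0.0849
gripper_force: 0.0
```

Run:
```python
from h import *
np.set_printoptions(precision=4,suppress=True)
s=env.observe();R=np.array(s['tool_rot']);p=np.array(s['position']);print(s['time_s'],p)
c,im,d=snap('wrist','w8.png');P=cloud(c,d);np.savez('w8.npz',P=P,im=im,d=d,**c)
Q=P.reshape(-1,3);B=(Q-[BED[0],BED[1],0])@np.stack([u,v,[0,0,1.]],1)
A=B[((B>[-.055,-.045,.130])&(B<[.0,.045,.140])).all(1)];print('insert',len(A),np.median(A,0),cv2.minAreaRect((A[:,:2]*1000).astype(np.float32)))
A=B[((B>[-.12,-.07,.1395])&(B<[-.05,.07,.146])).all(1)];print('slide',len(A),cv2.minAreaRect((A[:,:2]*1000).astype(np.float32)))
R1=Rt(YAW,30);k=knob(2.618)
plan(p,R,[vp(-.16,-.02,.235),vp(-.215,-.02,.17),k-.06*R1[:,2]],.06,R1,n=10)
```

```text
24.3 [ 0.6082 -0.1541  0.2506]
insert 1975 [-0.0258  0.001   0.1367] ((-31.006561279296875, 1.5673866271972656), (84.48262786865234, 47.967777252197266), 89.98886108398438)
slide 3358 ((-72.2567138671875, 0.1423797607421875), (34.8838996887207, 109.95812225341797), 0.0008547955076210201)
10 rows end [ 0.4513 -0.1922  0.0769]
-0.0223 0.0034 0.0025 0.0003 0.0519 0.0001 0.06; -0.0224 0.0033 0.0014 0.0003 0.0519 0.0001 0.06; -0.0225 0.0034 0.0001 0.0003 0.0519 0.0001 0.06; -0.0224 0.0034 -0.0009 0.0003 0.0519 0.0001 0.06; -0.0223 0.0034 -0.0022 0.0003 0.0519 0.0001 0.06; -0.0222 0.0034 -0.0033 0.0003 0.0519 0.0001 0.06; -0.0363 -0.0001 0.0223 0.0003 0.0519 0.0001 0.06; -0.0373 0 0.0205 0.0003 0.0519 0.0001 0.06; -0.006 0 0.0483 0.0003 0.0519 0.0001 0.06; -0.0084 0 0.048 0.0003 0.0519 0.0001 0.06
```

View pics/w8.png

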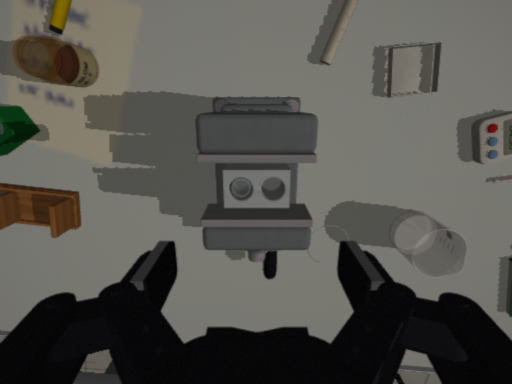

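Request:
move_arm:
  plan: "-0.0223 0.0034 0.0025 0.0003 0.0519 0 0.06; -0.0224 0.0033 0.0014 0.0003 0.0519 0 0.06; -0.0225 0.0034 0.0001 0.0003 0.0519 0 0.06; -0.0224 0.0034 -0.0009 0.0003 0.0519 0 0.06; -0.0223 0.0034 -0.0022 0.0003 0.0519 0 0.06; -0.0222 0.0034 -0.0033 0.0003 0.0519 0 0.06; -0.0363 0 0.0223 0.0003 0.0519 0 0.06; -0.0373 0 0.0205 0.0003 0.0519 0 0.06; -0.006 0 0.0483 0.0003 0.0519 0 0.06; -0.0084 0 0.048 0.0003 0.0519 0 0.06; 0 0 0 0 0 0 0.06"

```text
time_s: 25.72
position: [0.4482, -0.1901, 0.0717]
tool_rot: [[0.866, 0.112, 0.487], [0.092, -0.994, 0.065], [0.491, -0.011, -0.871]]
ft_force: [-0.1, -0.5, 0.0]
grip_width: 0.0602
gripper_force: 0.0
```

Run:
```python
from h import *
np.set_printoptions(precision=4,suppress=True)
c,im,d=snap('wrist');P=cloud(c,d)
for r in pinpoint('wrist','knob_grip')[:3]:
    p=r['pixel']; i=np.clip(np.round(p).astype(int),0,[511,383]); print(np.round(p,1),round(r['conf'],2),tovise(P[i[1],i[0]]))
s=env.observe();R=np.array(s['tool_rot']);p=np.array(s['position']);print(s['time_s'],p,tovise(p))
k=knob(2.65);plan(p,R,[k],.06,Rt(YAW,30),maxd=.022)
```

```text
[257.3 207.5] 0.57 [-0.1646 -0.0182  0.0521]
25.825 [ 0.4496 -0.1916  0.0755] [-0.188  -0.0192  0.0755]
3 rows end [ 0.4809 -0.1877  0.0242]
0.0007 0 0.02 -0.0012 0.002 -0.0004 0.06; 0.0006 -0.0001 0.02 -0.0012 0.002 -0.0004 0.06; 0.0006 -0.0001 0.0201 -0.0012 0.002 -0.0004 0.06
```

Request:
move_arm:
  plan: "0.0007 0 0.02 0 0.002 0 0.06; 0.0006 0 0.02 0 0.002 0 0.06; 0.0006 0 0.02 0 0.002 0 0.06; 0 0 0 0 0 0 0.06; 0 0 0 0 0 0 0.01; 0 0 0 0 0 0 0.01; 0 0 0 0 0 0 0.01; 0 0 0 0 0 0 0.01"
  grip_force: 70

```text
time_s: 26.82
position: [0.4811, -0.1879, 0.025]
tool_rot: [[0.859, 0.113, 0.499], [0.097, -0.994, 0.059], [0.502, -0.002, -0.865]]
ft_force: [-4.9, 2.0, 9.7]
grip_width: 0.0176
gripper_force: 68.0
```

Run:
```python
from h import *
np.set_printoptions(precision=4,suppress=True)
s=env.observe();t=tovise(s['position']);R=np.array(s['tool_rot']);g=tovise(np.array(s['position'])-.019*R[:,2])
a0=np.arctan2(-g[1],g[2]-.076)
print(s['time_s'],t,g,'ang',a0,np.hypot(g[1],g[2]-.076),s['ft_force'],s['grip_width'])
a0=2.65
for j in range(2):
    A=a0+np.arange(0,13)*.2618; plan(knob(A[0]),Rt(YAW,30),[knob(a) for a in A[1:]],.01); a0=A[-1]
```

```text
26.825 [-0.1563 -0.0191  0.025 ] [-0.1659 -0.0191  0.0414] ang 2.636176614291492 0.03951750435640124 [-4.8501  2.0397  9.6744] 0.01762615574560174
12 rows end [ 0.4767 -0.1502  0.0948]
-0.0018 -0.0098 0.0032 0 0 0 0.01; -0.0006 -0.0104 0.0009 0 0 0 0.01; 0.0009 -0.0103 -0.0015 0 0 0 0.01; 0.0021 -0.0095 -0.0037 0 0 0 0.01; 0.0033 -0.0081 -0.0057 0 0 0 0.01; 0.0043 -0.006 -0.0074 0 0 0 0.01; 0.0049 -0.0037 -0.0084 0 0 0 0.01; 0.0052 -0.0011 -0.009 0 0 0 0.01; 0.0051 0.0017 -0.009 0 0 0 0.01; 0.0048 0.0043 -0.0082 0 0 0 0.01; 0.004 0.0067 -0.007 0 0 0 0.01; 0.0031 0.0084 -0.0053 0 0 0 0.01
12 rows end [ 0.4809 -0.1878  0.0242]
0.0018 0.0098 -0.0032 0 0 0 0.01; 0.0006 0.0104 -0.0009 0 0 0 0.01; -0.0009 0.0103 0.0015 0 0 0 0.01; -0.0021 0.0095 0.0037 0 0 0 0.01; -0.0033 0.0081 0.0057 0 0 0 0.01; -0.0043 0.006 0.0074 0 0 0 0.01; -0.0049 0.0037 0.0084 0 0 0 0.01; -0.0052 0.0011 0.009 0 0 0 0.01; -0.0051 -0.0017 0.009 0 0 0 0.01; -0.0048 -0.0043 0.0082 0 0 0 0.01; -0.004 -0.0067 0.007 0 0 0 0.01; -0.0031 -0.0084 0.0053 0 0 0 0.01
```

Request:
move_arm:
  plan: "-0.0018 -0.0098 0.0032 0 0 0 0.01; -0.0006 -0.0104 0.0009 0 0 0 0.01; 0.0009 -0.0103 -0.0015 0 0 0 0.01; 0.0021 -0.0095 -0.0037 0 0 0 0.01; 0.0033 -0.0081 -0.0057 0 0 0 0.01; 0.0043 -0.006 -0.0074 0 0 0 0.01; 0.0049 -0.0037 -0.0084 0 0 0 0.01; 0.0052 -0.0011 -0.009 0 0 0 0.01; 0.0051 0.0017 -0.009 0 0 0 0.01; 0.0048 0.0043 -0.0082 0 0 0 0.01; 0.004 0.0067 -0.007 0 0 0 0.01; 0.0031 0.0084 -0.0053 0 0 0 0.01"

```text
time_s: 28.32
position: [0.4763, -0.1485, 0.0947]
tool_rot: [[0.86, 0.116, 0.496], [0.096, -0.993, 0.064], [0.501, -0.008, -0.866]]
ft_force: [9.5, 9.1, -7.9]
grip_width: 0.018
gripper_force: 69.2
```

Request:
move_arm:
  plan: "0.0018 0.0098 -0.0032 0 0 0 0.01; 0.0006 0.0104 -0.0009 0 0 0 0.01; -0.0009 0.0103 0.0015 0 0 0 0.01; -0.0021 0.0095 0.0037 0 0 0 0.01; -0.0033 0.0081 0.0057 0 0 0 0.01; -0.0043 0.006 0.0074 0 0 0 0.01; -0.0049 0.0037 0.0084 0 0 0 0.01; -0.0052 0.0011 0.009 0 0 0 0.01; -0.0051 -0.0017 0.009 0 0 0 0.01; -0.0048 -0.0043 0.0082 0 0 0 0.01; -0.004 -0.0067 0.007 0 0 0 0.01; -0.0031 -0.0084 0.0053 0 0 0 0.01"

```text
time_s: 29.82
position: [0.4813, -0.1885, 0.0251]
tool_rot: [[0.859, 0.112, 0.5], [0.097, -0.994, 0.057], [0.503, -0.001, -0.864]]
ft_force: [-8.0, 0.4, 20.4]
grip_width: 0.018
gripper_force: 73.2
```

Run:
```python
from h import *
np.set_printoptions(precision=4,suppress=True)
s=env.observe();t=tovise(s['position']);R=np.array(s['tool_rot']);g=tovise(np.array(s['position'])-.019*R[:,2])
print(s['time_s'],t,g,'ang',np.arctan2(-g[1],g[2]-.076),np.hypot(g[1],g[2]-.076),s['ft_force'],s['grip_width'])
c,im,d=snap('top','t3.png');P=cloud(c,d)
Q=P.reshape(-1,3);B=(Q-[BED[0],BED[1],0])@np.stack([u,v,[0,0,1.]],1)
A=B[((B>[-.1,-.025,.125])&(B<[.06,.025,.15])).all(1)]; print(np.c_[np.histogram(A[:,0],bins=np.arange(-.1,.06,.005))[1][:-1],np.histogram(A[:,0],bins=np.arange(-.1,.06,.005))[0]].T)
```

```text
29.825 [-0.1562 -0.0197  0.0251] [-0.1658 -0.0197  0.0415] ang 2.622811307813068 0.03967373827857922 [-8.0156  0.3648 20.4194] 0.017961448574011146
[[-0.1   -0.095 -0.09  -0.085 -0.08  -0.075 -0.07  -0.065 -0.06  -0.055
  -0.05  -0.045 -0.04  -0.035 -0.03  -0.025 -0.02  -0.015 -0.01  -0.005
   0.     0.005  0.01   0.015  0.02   0.025  0.03   0.035  0.04   0.045
   0.05 ]
 [ 0.     0.     0.    11.    29.    28.    28.    24.    29.    27.
  26.    24.    19.     9.     7.     8.    18.    25.    17.     0.
  33.    25.    30.    27.    25.    27.    26.    27.    17.     1.
   0.   ]]
```

Request:
move_arm:
  plan: "-0.0014 -0.0098 0.0025 0 0 0 0.01; -0.0006 -0.0104 0.0009 0 0 0 0.01; 0.0009 -0.0103 -0.0015 0 0 0 0.01; 0.0021 -0.0095 -0.0037 0 0 0 0.01; 0.0033 -0.0081 -0.0057 0 0 0 0.01; 0.0043 -0.006 -0.0074 0 0 0 0.01; 0.0049 -0.0037 -0.0084 0 0 0 0.01; 0.0052 -0.0011 -0.009 0 0 0 0.01; 0.0051 0.0017 -0.009 0 0 0 0.01; 0.0048 0.0043 -0.0082 0 0 0 0.01; 0.004 0.0067 -0.007 0 0 0 0.01; 0.0031 0.0084 -0.0053 0 0 0 0.01"

```text
time_s: 31.38
position: [0.4764, -0.1493, 0.0953]
tool_rot: [[0.86, 0.115, 0.496], [0.096, -0.993, 0.063], [0.5, -0.006, -0.866]]
ft_force: [12.8, 5.4, -15.9]
grip_width: 0.0178
gripper_force: 69.0
```

Request:
move_arm:
  plan: "0.0018 0.0098 -0.0032 0 0 0 0.01; 0.0006 0.0104 -0.0009 0 0 0 0.01; -0.0009 0.0103 0.0015 0 0 0 0.01; -0.0021 0.0095 0.0037 0 0 0 0.01; -0.0033 0.0081 0.0057 0 0 0 0.01; 0 0 0 0 0 0 0.01"

```text
time_s: 32.12
position: [0.482, -0.1977, 0.0872]
tool_rot: [[0.86, 0.113, 0.497], [0.096, -0.994, 0.061], [0.501, -0.005, -0.866]]
ft_force: [6.3, 4.1, -6.4]
grip_width: 0.018
gripper_force: 70.5
```

```bash
cat > st.py <<'E'
from h import *
np.set_printoptions(precision=4,suppress=True)
s=env.observe();R=np.array(s['tool_rot']);g=tovise(np.array(s['position'])-.019*R[:,2]);a=np.arctan2(-g[1],g[2]-.076)
f=np.array(s['ft_force']);fy=f@v;T=np.array([-np.cos(a),-np.sin(a)]);print(s['time_s'],g,'ang',a,np.hypot(g[1],g[2]-.076),f,'tangential',T@[fy,f[2]],'radial',np.array([-np.sin(a),np.cos(a)])@[fy,f[2]],s['grip_width'])
E
python3 st.py
python3 - <<'E'
from h import *
A=2.65+17*.2618-2*np.pi+np.arange(0,13)*.1309; print(A); plan(knob(A[0]),Rt(YAW,30),[knob(a) for a in A[1:]],.01)
E
```

```text
32.125 [-0.1661 -0.029   0.1036] ang 0.8087772696389193 0.040021243965346516 [ 6.2609  4.0897 -6.3678] tangential 2.28675526606265 radial -6.827366508332638 0.01803495338921732
[0.81741469 0.94831469 1.07921469 1.21011469 1.34101469 1.47191469
 1.60281469 1.73371469 1.86461469 1.99551469 2.12641469 2.25731469
 2.38821469]
12 rows end [ 0.4819 -0.1962  0.0303]
-0.002 0.0033 0.0035 0 0 0 0.01; -0.0022 0.0028 0.0038 0 0 0 0.01; -0.0024 0.0022 0.0042 0 0 0 0.01; -0.0025 0.0015 0.0043 0 0 0 0.01; -0.0026 0.0008 0.0045 0 0 0 0.01; -0.0026 0.0002 0.0045 0 0 0 0.01; -0.0026 -0.0005 0.0045 0 0 0 0.01; -0.0026 -0.0012 0.0044 0 0 0 0.01; -0.0024 -0.0018 0.0043 0 0 0 0.01; -0.0023 -0.0025 0.004 0 0 0 0.01; -0.0022 -0.003 0.0037 0 0 0 0.01; -0.0019 -0.0036 0.0033 0 0 0 0.01
```

Request:
move_arm:
  plan: "-0.002 0.0033 0.0035 0 0 0 0.01; -0.0022 0.0028 0.0038 0 0 0 0.01; -0.0024 0.0022 0.0042 0 0 0 0.01; -0.0025 0.0015 0.0043 0 0 0 0.01; -0.0026 0.0008 0.0045 0 0 0 0.01"

```text
time_s: 32.75
position: [0.4833, -0.2079, 0.0649]
tool_rot: [[0.859, 0.114, 0.499], [0.097, -0.993, 0.061], [0.502, -0.004, -0.865]]
ft_force: [-6.1, 6.3, 17.3]
grip_width: 0.0181
gripper_force: 73.5
```

```bash
python3 st.py
```

```text
32.75 [-0.1659 -0.0393  0.0814] ang 1.4350462240295312 0.03965002101468006 [-6.0923  6.2717 17.314 ] tangential -18.09071658445234 radial -4.509592611133529 0.018083474333383462
```

Request:
move_arm:
  plan: "0 0 0 0 0 0 0.01; 0 0 0 0 0 0 0.01"

```text
time_s: 33.0
position: [0.4832, -0.2079, 0.0647]
tool_rot: [[0.86, 0.114, 0.498], [0.097, -0.993, 0.061], [0.502, -0.004, -0.865]]
ft_force: [-1.0, 5.0, 6.6]
grip_width: 0.0184
gripper_force: 72.3
```

```bash
python3 st.py
```

```text
33.0 [-0.166  -0.0393  0.0811] ang 1.441209374741579 0.039622168050840484 [-1.0051  4.9972  6.6279] tangential -7.228618991803303 radial -4.179425019998961 0.018361380075284654
```

Request:
move_arm:
  plan: "-0.0013 0.0002 0.0022 0 0 0 0.01; -0.0013 0 0.0022 0 0 0 0.01"

```text
time_s: 33.25
position: [0.4835, -0.2083, 0.0606]
tool_rot: [[0.859, 0.114, 0.5], [0.097, -0.993, 0.06], [0.503, -0.003, -0.864]]
ft_force: [-10.2, 6.6, 23.2]
grip_width: 0.018
gripper_force: 74.3
```

```bash
python3 st.py
```

```text
33.25 [-0.1658 -0.0397  0.077 ] ang 1.5450669305707203 0.03968407775858618 [-10.249    6.5524  23.1938] tangential -23.38326298307962 radial -7.063063573654637 0.018009335587824606
```

Request:
move_arm:
  plan: "-0.0013 -0.0001 0.0022 0 0 0 0.01; -0.0013 -0.0002 0.0022 0 0 0 0.01"

```text
time_s: 33.5
position: [0.4835, -0.2082, 0.0561]
tool_rot: [[0.858, 0.114, 0.5], [0.097, -0.993, 0.059], [0.504, -0.002, -0.864]]
ft_force: [-14.0, 7.1, 30.4]
grip_width: 0.0183
gripper_force: 75.2
```

```bash
python3 st.py
```

```text
33.5 [-0.1658 -0.0395  0.0725] ang 1.6599411932010064 0.03967440460728036 [-14.0295   7.0611  30.4379] tangential -29.552040133764375 radial -11.26813619905445 0.018267257807932993
```

Request:
move_arm:
  plan: "0 0 0 0 0 0 0.01; 0 0 0 0 0 0 0.01; 0 0 0 0 0 0 0.01"

```text
time_s: 33.88
position: [0.4835, -0.2081, 0.0559]
tool_rot: [[0.858, 0.114, 0.5], [0.097, -0.993, 0.06], [0.504, -0.002, -0.864]]
ft_force: [-9.9, 5.9, 24.5]
grip_width: 0.018
gripper_force: 74.6
```

```bash
python3 st.py
```

```text
33.875 [-0.1658 -0.0395  0.0724] ang 1.6627379221569931 0.03963663023289054 [-9.8934  5.8723 24.4536] tangential -23.71252641773503 radial -9.162322065325382 0.017966462814705084
```

Request:
move_arm:
  plan: "0 0 0 0 0 0 0.045; 0 0 0 0 0 0 0.045; 0 0 0 0 0 0 0.045; 0 0 -0.02 0 0 0 0.045; 0 0 -0.03 0 0 0 0.045; 0 0 -0.04 0 0 0 0.045; -0.02 0 -0.04 0 0 0 0.045; -0.02 0 -0.03 0 0 0 0.045; 0 0 0 0 0 0 0.045"

```text
time_s: 35.0
position: [0.3684, -0.2229, 0.173]
tool_rot: [[0.86, 0.11, 0.499], [0.095, -0.994, 0.056], [0.502, -0.001, -0.865]]
ft_force: [0.4, -0.8, -0.7]
grip_width: 0.045
gripper_force: 0.0
```

Run:
```python
from h import *
np.set_printoptions(precision=4,suppress=True)
s=env.observe();R=np.array(s['tool_rot']);p=np.array(s['position']);print(s['time_s'],p,tovise(p),s['ft_force'])
c,im,d=snap('top','t4.png');P=cloud(c,d)
cv2.imwrite('pics/t4c.png',cv2.resize(cv2.cvtColor(im,cv2.COLOR_RGB2BGR)[130:255,120:400],None,fx=2.85,fy=2.85,interpolation=cv2.INTER_CUBIC))
B=(P.reshape(-1,3)-[BED[0],BED[1],0])@np.stack([u,v,[0,0,1.]],1)
A=B[((B>[-.12,-.07,.1395])&(B<[-.03,.07,.15])).all(1)];print('slide',len(A),cv2.minAreaRect((A[:,:2]*1000).astype(np.float32)))
for r in pinpoint('top','knob_grip')[:2]: print(r['pixel'],tovise(atz(c,r['pixel'],.08)))
```

```text
35.0 [ 0.3684 -0.2229  0.173 ] [-0.2722 -0.0412  0.173 ] [ 0.374  -0.785  -0.7246]
slide 262 ((-52.34989929199219, 1.641448974609375), (107.6777572631836, 41.46158218383789), 88.40569305419922)
[308.1, 222.2] [-0.1628 -0.0412  0.08  ]
```

View pics/t4c.png

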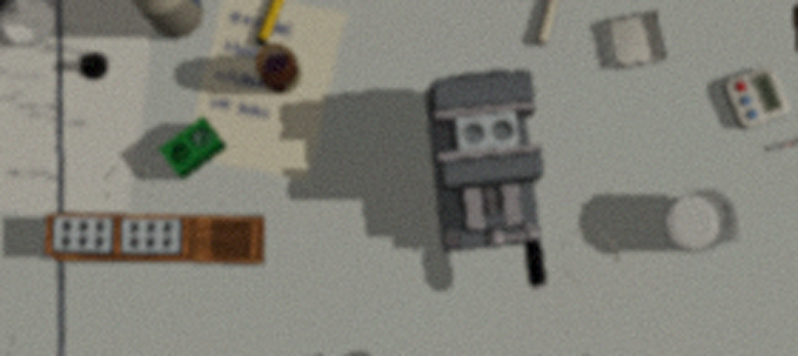

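Run:
```python
from h import *
np.set_printoptions(precision=4,suppress=True)
S=[]
for i in range(4):
    c,im,d=snap('top');S.append((cloud(c,d).reshape(-1,3)-[BED[0],BED[1],0])@np.stack([u,v,[0,0,1.]],1))
B=np.concatenate(S)
for n,lo,hi in [('near',-.036,-.030),('far',-.008,-.003)]:
    A=B[(B[:,0]>lo)&(B[:,0]<hi)&(abs(B[:,1])<.03)];print(n,len(A),np.median(A[:,2]))
for n,lo,hi in [('right',-.030,-.026),('left',.026,.030)]:
    A=B[(B[:,0]>-.034)&(B[:,0]<-.004)&(B[:,1]>lo)&(B[:,1]<hi)];print(n,len(A),np.median(A[:,2]))
print(env.close_job())
```

```text
near 153 0.1349851711435485
far 166 0.1345160256848255
right 52 0.13446139536776178
left 45 0.13492918740604404
the job is handed in; nothing more can be done
None
```

The two-well insert is clamped in the vise, wells up and flat on the ways (its top is level to within 0.5 mm). The crank force rose to about 24–30 N as the jaws gripped, the other things were left in place, and the job was handed in at about 35 s.

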